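# Set the press clearance with the hanging gauge

### The arm

A 6-joint arm with a two-finger parallel gripper is mounted at the origin on a cart in front of the work surface, level with it; the furniture and walls round the work are solid. World frame = base frame: x ahead of the robot, y to its left, z up, the work surface at z = 0. Lengths are in mm, angles in rad, forces in N, time in s.
With the tool pointing down it reaches from about 275 to 1000 mm from the base axis. Payload 8.4 kg.
Tool frame: the origin (TCP) lies on the centre line of the jaws, within the pads' length; the fingertips stand r.tip_reach ahead of it and the grasp point (between the pads) lies 11 mm behind it (r.tip_reach is the distance from the TCP to the fingertips, in mm); z points along the fingers, y is the line along which they close (so a half turn about z gives the same grasp; the last joint's range is limited). The gripper opens to 85 mm and grips with 20 to 120 N. Pads are 22 mm wide; open, the fingers measure 114 mm over their backs; the gripper's body (76 mm by 85 mm) begins 54 mm behind the grasp point. The pads swing forward as they close: fully open they stand 13 mm farther back than shut.
Start: joints at [1.173, 0.353, 1.633, -0, 1.155, -0.002], TCP at [240.965, 576.683, 239.281] pointing down, gripper open.
Joint ranges: [-2.63, 2.63], [-0.92, 2.1], [0.06, 2.66], [-1.3, 4.44], [0, 2.69], [-3.02, 3.02]. Speed limits (rad/s): [2.22, 2.22, 2.79, 3.14, 3.14, 3.14].

### API

Orientations are given as [roll, pitch, yaw] about the fixed x, y, z axes, in that order (R = Rz(yaw) Ry(pitch) Rx(roll)).
In Python, from rig import r gives the robot as it stands.
- The arm moves only by the tool carry_out, never from a script. Its argument "targets" is a list of rows, each an object with "dp": the shift along the tool's x, y, z in mm, a list of three; "yaw": the turn about the tool's z in degrees. A call has 1 to 12 rows; each row is the pose to reach, as a shift and turn from the pose commanded when the call began, along the tool's axes at that moment; what a row does not reach only later rows make up. A row lasts 1/8 s, in which the tool goes at most 62.5 mm and 10.7 degrees, less where a joint would pass 70% of its speed; a pose out of reach is approached as far as the arm can. A call with a gripper value outside its range is refused whole. "fingers" is the opening, from -1 (shut) to 1 (fully open), so that 0 is half open, set as the call begins (left out, the last holds). The fingers move at their own pace and stop on an object; "grip_force" is the grip in N (left out, the last holds). Time passes only in rows, so rows that repeat a pose let the fingers close. It gives the time, the measured TCP pose, the force, the opening and the grip force at its end, in the units of the state.
- r.sense(): the state, without advancing time (a new reading comes with each control period).
- r.grab_frame(name): name is "side" or "top" or "wrist"; returns the picture (480x640x3 uint8, red, green, blue); there is no depth.
- r.get_calibration(name): a dict with "fx", "fy", "cx", "cy" (pixels), "rvec" (rotation vector, rad) and "tvec" (3), from world to camera coordinates, as OpenCV has them. Camera axes: x right, y down, z forward; pixel columns grow to the right and rows downward; lengths in mm; the calibration is good to about 2 mm. A picture is of the moment at which its call begins: read the wrist's pose just before it. get_calibration takes no time and is no camera call; for the wrist camera it gives the pose at the moment of the call.
- r.sign_off(): hands the job in; it is judged then, once.
The state is a dict: "clock": time; "qpos": joint angles; "qvel": joint speeds; "joint_efforts": joint torques, N m; "eef_pos": TCP position; "tcp_rot": TCP orientation; "contact_force": force on the tool from outside, world axes, zero at the start; "wrist_torque": the same for the moment, N m; "opening": opening from 0.0 (shut) to 1.0 (fully open); "grasp_force": force on a finger pad.
Only numpy, scipy, OpenCV 4.12 (cv2) and the standard library are available. Lean on these libraries where they do the work, as an engineer would, in place of code of your own. Each camera call takes 0.05 s, during which the arm holds its last target. There are 200 camera calls.

### The job

Lift the steel setting gauge up and off its hook, lay it flat on the press base and slide its thin tongue, square to the press, into the throat under the screw's foot until the tip meets the upright. Then turn the winged thumbscrew clockwise until it seats, back it off a quarter turn and finish still gripping the wing there; leave the gauge in place and do not disturb the timer, the spanner or the beaker.

Things in the scene. Friction and masses are not known exactly. Their poses are not given: they have to be found in the camera images.
- press: Fixed C-frame screw press, +x roughly to the robot's right. Origin: underside of base, on the bench. Base plate 10 mm thick, x -95 to +85 mm, y +-40. Grey upright at the rear, 44 mm wide, front face x=+55. From its top a grey arm, 44 mm wide, reaches forward to x=+20, underside 36 and top 54 mm above the bench. The throat opens toward -x. Vertical screw axis at x=+40, y=0.
- press_seat (a point): Point on the top face of the press base below the screw axis, 10 mm above the bench, axes as the press. Above it, under the arm, a 16 mm round foot moves up 2 mm per rad of backing off; seated, it is 0.4 mm above a gauge tongue lying there, so 4 to 6 mm above it at the start.
- thumbscrew (a joint): Thumbscrew angle in rad: 0 = seated (hard stop), positive = backed off, counter-clockwise from above; clockwise tightens. Starts between 1.9 and 2.8. The wing does not rise or sink as it turns. About 0.1 N m turns it; it stays where it is left.
- wing (a point): Wing of the thumbscrew on top of the press arm: upright dark steel plate 44 mm long (its x), 12 mm thick (its y), 26 mm high, 64 to 90 mm above the bench, on a 22 mm hub. This point is on the screw axis 80 mm above the bench. Its x lies along the press's x at joint value 0 and turns with the joint. Pinch it across its thickness from above.
- hook_stand: Fixed hook stand, +x roughly to the robot's right. Origin on the bench below the hanging gauge's handle. Foot plate 8 mm thick, x -105 to +20 mm, y +-32. Steel post 16 mm wide at x=-73 rises to 120 mm; from its top a flat tongue 16 mm wide runs to x=+16, top face 120 mm above the bench, ending in an upturned lip (x +12 to +16) rising to 130 mm.
- gauge: Loose steel setting gauge, 0.2 to 0.4 kg, balanced at the handle. Origin: flat underside, below the handle; z up. Tongue x 0 to +100 mm, 24 wide, 6 thick. Heel block x -40 to 0, 40 wide, 22.5 thick. Handle frame at x=0, 8 mm thick in x: two upright 8 mm legs, outer faces 44 mm apart across y, and a top bar from z=72 to 80. Starts hanging, underside 48 mm above the bench.
- gauge_grip (a point): Centre of the gauge's handle frame, 50 mm above its underside: pinch the legs here from outside, across the gauge's y. The hook tongue passes through the 28 mm window between the legs, the bar rests on it, gauge x along stand x. To come off: rise 15 to 40 mm, then move 60 mm toward the stand's +x, so that the heel clears the hook before rising on.
- gauge_seat (a point): Point on the underside of the gauge's tongue, on its centre line, 85 mm from the handle and 15 mm before the tip. It lies on press_seat when the tongue is fully home against the upright.
- timer: Bystander: flat white timer with buttons, 62 x 66 x 18 mm.
- spanner: Bystander: flat steel spanner 138 mm long lying on the bench, 5 mm thick.
- beaker: Bystander: small glass beaker, 44 mm wide, 55 mm high.

How it is judged (in metres and radians):
On the way, in this order (a step that is already met when the one before it is completed fails the run):
1. The gauge is lifted up off the hook (z of gauge in the frame of hook_stand above 0.058 m and contact force between gauge and hook_stand below 0.05 N), for 0.1 s.
2. The gauge's tongue lies flat on the press base under the foot (horizontal distance between gauge_seat and press_seat below 0.01 m and z of gauge_seat in the frame of press_seat below 0.003 m and angle between gauge's own z axis and vertical below 0.06 rad and angle between the x axis of gauge and the x axis of press, either way round below 0.17 rad), for 0.2 s.
3. The thumbscrew is seated with the gauge in place (all of step 2 and value of joint thumbscrew below 0.08 rad), for 0.1 s.
At the end, for the whole second after the job is handed in: The gauge lies flat on the press base with gauge_seat within 10 mm of press_seat and within about 10 degrees of the press's direction; the thumbscrew, having been seated (under 0.08 rad), stands still at a quarter turn (1.57 rad, +-0.26) and the fingers still grip its wing with over 3 N (all of step 2 and value of joint thumbscrew between 1.31 and 1.83 rad and velocity of joint thumbscrew between -0.05 and 0.05 rad/s and contact force between the fingers and thumbscrew above 3 N); the arm keeps its last pose, push and grip.
It fails at once if the timer is moved over 20 mm (distance of timer from where it was at the start of the episode above 0.02 m).
It fails at once if the spanner is moved over 20 mm (distance of spanner from where it was at the start of the episode above 0.02 m).
It fails at once if the beaker is moved over 20 mm (distance of beaker from where it was at the start of the episode above 0.02 m).
It also fails if it takes over 61 s, if anything falls off the work surface, if the arm or the gripper's body presses on something with over 40 N, if the wrist force passes 120 N, or if a joint passes its speed limit or range.

## Working session

There is one attempt and no reset: what is moved stays moved. The work goes in short steps, Python scripts to look and compute and a tool call to move; the robot and the scene stay as the last step left them, time stands still between calls to the robot, and variables do not carry over. Pictures are saved under pics/ and viewed, at most 10 in all, crops included, and the job is handed in when it is done.

Besides the shell and the picture viewer there is one more tool, called after "Emit:" as name([rows], argument=value, ...), one row to a line, values as JSON. carry_out: Moves the arm, as the interface text tells. Its arguments: {"type":"object","properties":{"targets":{"type":"array","items":{"type":"object","properties":{"dp":{"type":"array","items":{"type":"number"}},"yaw":{"type":"number"}}}},"fingers":{"type":"number"},"grip_force":{"type":"number"}},"required":["targets"]}

```bash
mkdir -p pics; python3 - <<'E'
from rig import r
import cv2
print(r.sense(), r.tip_reach)
for n in ("side","top"):
    cv2.imwrite(f"pics/{n}0.png", r.grab_frame(n)[:,:,::-1]); print(n,r.get_calibration(n))
E
```

```text
{'clock': 0.0, 'qpos': array([ 1.17260579e+00,  3.53649447e-01,  1.63413467e+00,  1.29401662e-05,
        1.15516567e+00, -2.40299751e-03]), 'qvel': array([-4.39927970e-04, -3.12841734e-04, -7.08152424e-04,  4.57340250e-04,
        5.99283916e-05,  1.31940532e-03]), 'joint_efforts': array([ 2.06804078e-03, -6.05237246e+01, -3.42077780e+01,  4.07385814e-04,
        9.13798925e-03, -2.49774388e-05]), 'eef_pos': array([240.78139977, 576.26562734, 238.56061748]), 'tcp_rot': array([-3.14023555e+00, -1.50925191e-05,  2.74579987e+00]), 'contact_force': array([-1.4107035 , -0.08963636, -0.29896712]), 'wrist_torque': array([0.03353467, 0.01601754, 0.00859604]), 'grasp_force': 0.0, 'opening': 1.001595741977856} 8.0
side {'fx': 503.5585702696762, 'fy': 503.5585702696762, 'cx': 323.2655862566897, 'cy': 240.57323545035484, 'rvec': array([ 2.06230944, -0.61775999,  0.31935322]), 'tvec': array([-425.27141445,  235.5945472 ,  704.84456714])}
top {'fx': 597.7383567232602, 'fy': 597.7383567232602, 'cx': 324.5734666343019, 'cy': 229.4541646382124, 'rvec': array([ 2.18905545, -2.20087837,  0.06269799]), 'tvec': array([  18.20162152,  504.42116265, 1447.34121323])}
```

View pics/top0.png

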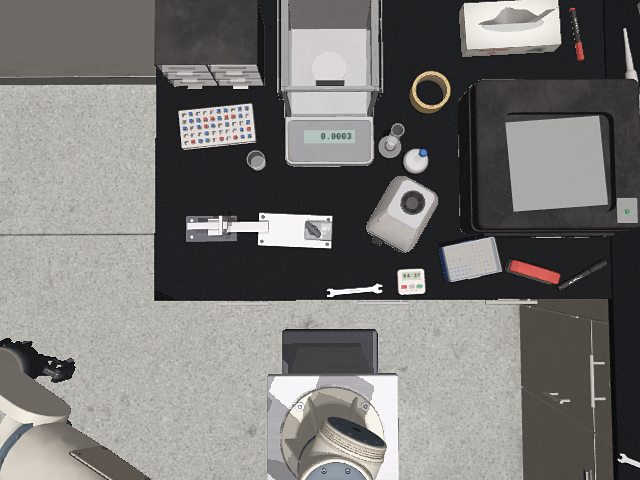

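View pics/side0.png

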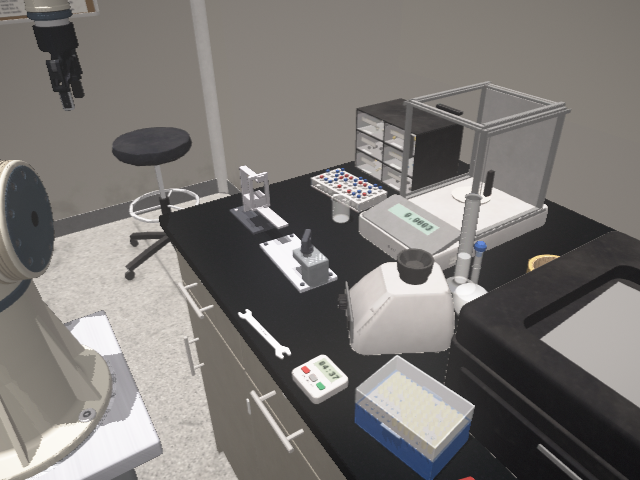

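The top view shows the stand and hanging gauge near (215,228), the press at (295,230) with its wing near (315,230), the beaker at (256,160), the spanner at (355,291) and the timer at (411,281). I'll enlarge both views.

```bash
python3 - <<'E'
import cv2
a=cv2.imread("pics/top0.png")[205:255,180:340]; b=cv2.imread("pics/side0.png")[160:295,225:345]
cv2.imwrite("pics/tc.png",cv2.resize(a,None,fx=5,fy=5,interpolation=cv2.INTER_CUBIC))
cv2.imwrite("pics/sc.png",cv2.resize(b,None,fx=4.4,fy=4.4,interpolation=cv2.INTER_CUBIC))
E
cat > h.py <<'E'
import numpy as np, cv2
from rig import r
def ray(n,u,v,z,c=None):
    c=c or r.get_calibration(n); R=cv2.Rodrigues(c["rvec"])[0]; t=c["tvec"]
    d=R.T@np.array([(u-c["cx"])/c["fx"],(v-c["cy"])/c["fy"],1]); o=-R.T@t
    return o+d*(z-o[2])/d[2]
def proj(n,p,c=None):
    c=c or r.get_calibration(n); R=cv2.Rodrigues(c["rvec"])[0]
    q=R@np.array(p,float)+c["tvec"]; return np.array([c["fx"]*q[0]/q[2]+c["cx"],c["fy"]*q[1]/q[2]+c["cy"]])
E
```

```text
(no output)
```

View pics/tc.png

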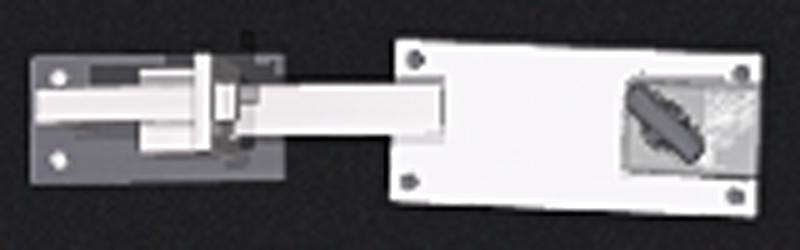

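View pics/sc.png

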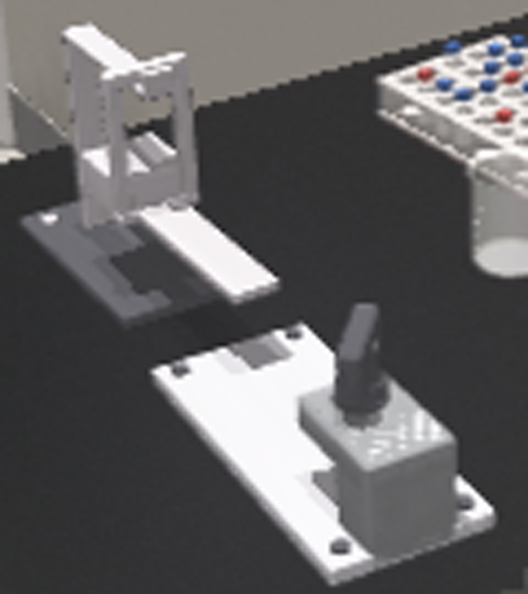

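The top crop shows the stand foot's corners at (30,57)…(285,180), the handle bar at x 196–211, y 53–150, the tongue tip at (443,82–135), the press base's corners at (393,38),(763,54),(757,216),(389,200), and the wing running (632,88)–(700,158). The side crop agrees: the gauge hangs with its tongue toward the press.

```bash
python3 - <<'E'
from h import *
np.set_printoptions(precision=1,suppress=True)
f=lambda x,y,z: ray("top",180+(x+.5)/5-.5,205+(y+.5)/5-.5,z)
def rect(name,pts,z,xc):
    P=np.array([f(*p,z) for p in pts])
    x=(P[1]+P[2]-P[0]-P[3])/2; L=np.linalg.norm(x); y=(P[0]+P[1]-P[2]-P[3])/2; u=x/L; u2=np.array([-u[1],u[0]])
    c=P.mean(0)
    print(name,"L",L,"W",np.linalg.norm(y),"centre",c,"yaw deg",np.degrees(np.arctan2(u[1],u[0])),np.degrees(np.arctan2(y[1],y[0]))-90,"origin",c-u*xc)
    return c-u*xc,u
rect("stand",[(30,57),(283,53),(285,180),(30,184)],8,-42.5)
o,u=rect("press",[(393,38),(763,54),(757,216),(389,200)],10,-5)
print("screw",o+u*40)
print("bar",f(203.5,53,128),f(203.5,150,128),f(203.5,101.5,128)); print("tip",f(443,82,54),f(443,135,54))
a,b=f(632,88,90),f(700,158,90); print("wing",a,b,(a+b)/2,np.linalg.norm(a-b))
d=b-a; yw=np.arctan2(u[1],u[0]); print("joint",(np.arctan2(d[1],d[0])-yw)%np.pi)
# side check
g=lambda x,y,z: ray("side",225+(x+.5)/4.4-.5,160+(y+.5)/4.4-.5,z)
print("side bar",g(103,77,128),g(187,57,128)); print("press",[g(x,y,10) for x,y in((153,373),(300,325),(495,515),(333,580))])
print("tip",g(237,297,54),g(280,285,54)); print("beaker",ray("top",256,160,55))
E
```

```text
stand L 124.55818997482919 W 62.41953546124349 centre [509.2 294.1   8. ] yaw deg -89.40039174568986 -89.2684954904923 origin [509.6 251.6   8. ]
press L 180.99769548753838 W 79.53367178424362 centre [503.8  88.7  10. ] yaw deg -92.7913787508167 -91.92140515104484 origin [503.6  83.7  10. ]
screw [501.6  43.7  10. ]
bar [531.7 250.7 128. ] [487.9 250.6 128. ] [509.8 250.7 128. ]
tip [523.2 149.5  54. ] [497.9 149.6  54. ]
wing [517.4  58.6  90. ] [484.8  27.3  90. ] [501.1  43.   90. ] 45.27051965012438
joint 2.3848085084927635
side bar [486.8 251.2 128. ] [529.5 248.5 128. ]
press [array([465.3, 178.5,  10. ]), array([543.7, 176.9,  10. ]), array([535.2,  -3.3,  10. ]), array([455.5,  -3.1,  10. ])]
tip [498.1 150.9  54. ] [519.6 149.2  54. ]
beaker [669.4 178.6  55. ]
```

```bash
cat >> h.py <<'E'
def plan(x,y,z,yawdeg):
    "shift in tool axes and tool yaw to bring the measured TCP to a world pose, tool down"
    s=r.sense(); R=cv2.Rodrigues(np.zeros(3))[0]
    from scipy.spatial.transform import Rotation as Ro
    M=Ro.from_euler("xyz",s["tcp_rot"]).as_matrix()
    yw=np.degrees(s["tcp_rot"][2]); t=-((yawdeg-yw+180)%360-180)
    print("t",round(s["clock"],2),"pos",s["eef_pos"].round(1),"rpy",s["tcp_rot"].round(3),"F",s["contact_force"].round(1),"open",round(s["opening"],3),"q6",s["qpos"][5].round(2))
    print("dp",(M.T@(np.array([x,y,z])-s["eef_pos"])).round(1),"yaw",round(t,1))
E
python3 -c "
from h import *
plan(509.7,251,190,90.7)"
```

```text
t 0.1 pos [240.8 576.3 238.7] rpy [-3.14   0.     2.746] F [ 0.1 -0.2  0.4] open 1.001 q6 -0.0
dp [-373.5 -196.4   48.9] yaw 66.6
```

Emit:
carry_out([
  {"dp": [-53, -28, 4], "yaw": 9.5},
  {"dp": [-107, -56, 10], "yaw": 19},
  {"dp": [-160, -84, 17], "yaw": 28.5},
  {"dp": [-213, -112, 24], "yaw": 38},
  {"dp": [-267, -140, 31], "yaw": 47.6},
  {"dp": [-320, -168, 40], "yaw": 57.1},
  {"dp": [-373.5, -196.4, 49], "yaw": 66.6},
  {"dp": [-373.5, -196.4, 49], "yaw": 66.6},
  {"dp": [-373.5, -196.4, 49], "yaw": 66.6},
], fingers=1)

```text
clock: 1.23
eef_pos: [509.5, 251.4, 190.0]
tcp_rot: [-3.141, 0.0, 1.583]
contact_force: [0.1, 0.1, -0.5]
opening: 1.002
grasp_force: 0.0
```

```bash
python3 - <<'E'
from h import *
plan(509.7,251,87,90.7)
c=r.get_calibration("wrist"); cv2.imwrite("pics/w1.png", r.grab_frame("wrist")[:,:,::-1])
R=cv2.Rodrigues(c["rvec"])[0]; print(proj("wrist",[509.7,229,128],c),proj("wrist",[487.7,251,128],c),proj("wrist",[531.7,251,128],c))
import pickle; pickle.dump(c,open("w1.pkl","wb"))
E
```

```text
t 1.23 pos [509.5 251.4 190. ] rpy [-3.141  0.     1.583] F [ 0.1  0.1 -0.5] open 1.002 q6 0.44
dp [ -0.4   0.3 103. ] yaw 0.0
[322.02652647 303.71117839] [279.60594363 263.39617796] [365.55682199 264.47548335]
```

View pics/w1.png

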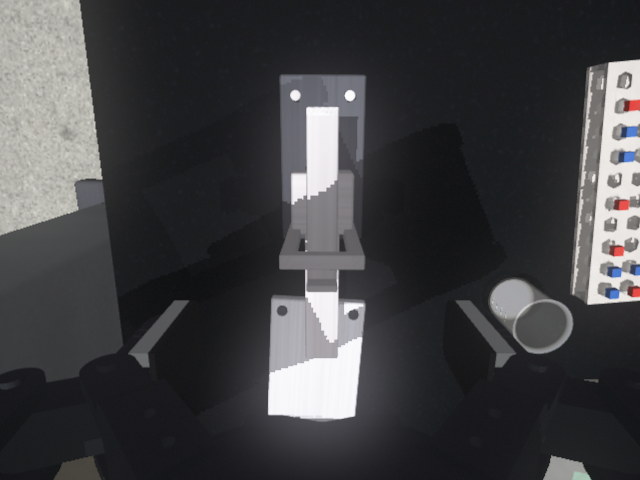

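The wrist view shows the handle bar at x 279–365, row ≈262, against a predicted 279.6–365.6 and 264, so the position is good to about 1 mm. Now I'll descend and grip.

Emit:
carry_out([
  {"dp": [0, 0.3, 40], "yaw": 0},
  {"dp": [0, 0.3, 75], "yaw": 0},
  {"dp": [0, 0.3, 95], "yaw": 0},
  {"dp": [0, 0.3, 103], "yaw": 0},
  {"dp": [0, 0.3, 103], "yaw": 0},
])

```text
clock: 1.9
eef_pos: [509.7, 252.3, 87.4]
tcp_rot: [-3.141, 0.0, 1.585]
contact_force: [0.1, -0.3, 0.2]
opening: 1.002
grasp_force: 0.0
```

Emit:
carry_out([
  {"dp": [0, 0, 0], "yaw": 0},
  {"dp": [0, 0, 0], "yaw": 0},
  {"dp": [0, 0, 0], "yaw": 0},
  {"dp": [0, 0, 0], "yaw": 0},
  {"dp": [0, 0, 0], "yaw": 0},
  {"dp": [0, 0, 0], "yaw": 0},
  {"dp": [0, 0, 0], "yaw": 0},
  {"dp": [0, 0, 0], "yaw": 0},
], fingers=-1, grip_force=70)

```text
clock: 2.9
eef_pos: [510.6, 251.7, 88.3]
tcp_rot: [3.141, -0.001, 1.583]
contact_force: [-1.2, 0.0, 6.8]
opening: 0.5
grasp_force: 69.9
```

Emit:
carry_out([
  {"dp": [0, 0, -8], "yaw": 0},
  {"dp": [0, 0, -16], "yaw": 0},
  {"dp": [0, 0, -25], "yaw": 0},
  {"dp": [0, 0, -25], "yaw": 0},
  {"dp": [0, 0, -25], "yaw": 0},
  {"dp": [0, 0, -25], "yaw": 0},
])

```text
clock: 3.65
eef_pos: [509.9, 251.4, 112.0]
tcp_rot: [-3.141, 0.0, 1.583]
contact_force: [-0.9, -0.8, -1.9]
opening: 0.505
grasp_force: 71.0
```

```bash
python3 - <<'E'
from h import *
# press x dir yaw -92.4; handle at press x=-90
u=np.array([np.cos(np.radians(-92.4)),np.sin(np.radians(-92.4))]); s=np.array([501.6,43.7])
for d in (130,85): print(d, s-u*d)
p=s-u*130; plan(*p,112,87.6)
c=r.get_calibration("side"); im=r.grab_frame("side"); cv2.imwrite("pics/s1.png",cv2.resize(im[100:300,200:360,::-1],None,fx=3,fy=3))
E
```

```text
130 [507.04383498 173.58596791]
85 [505.15943057 128.62544056]
t 3.65 pos [509.9 251.4 112. ] rpy [-3.141  0.     1.583] F [-0.9 -0.8 -1.9] open 0.505 q6 0.44
dp [-77.7  -3.9  -0. ] yaw 3.1
```

View pics/s1.png

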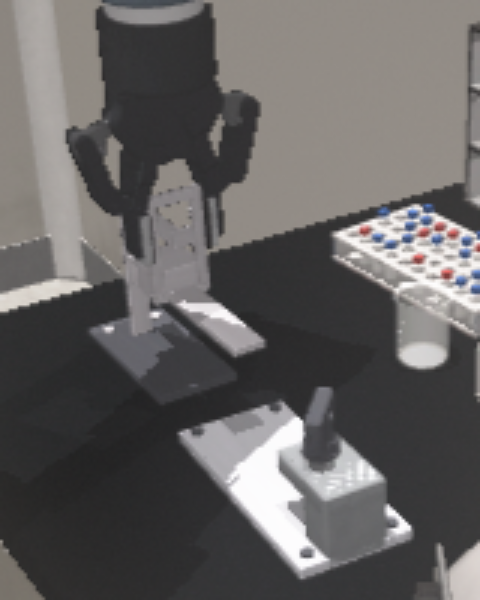

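The side view shows the gauge held level in the fingers and lifted on the hook, with its handle bar above the hook tongue. Next: off the hook, align with the press, then descend.

Emit:
carry_out([
  {"dp": [-15, -0.3, 0], "yaw": 0},
  {"dp": [-35, -0.7, 0], "yaw": 0},
  {"dp": [-55, -1.5, 0], "yaw": 0},
  {"dp": [-70, -2.5, 0], "yaw": 1},
  {"dp": [-77.5, -3.9, 0], "yaw": 3.1},
  {"dp": [-77.5, -3.9, 25], "yaw": 3.1},
  {"dp": [-77.5, -3.9, 45], "yaw": 3.1},
  {"dp": [-77.5, -3.9, 54], "yaw": 3.1},
  {"dp": [-77.5, -3.9, 54], "yaw": 3.1},
  {"dp": [-77.5, -3.9, 54], "yaw": 3.1},
])

```text
clock: 4.95
eef_pos: [507.7, 174.1, 58.9]
tcp_rot: [3.141, -0.0, 1.529]
contact_force: [-0.1, -0.3, -2.3]
opening: 0.5
grasp_force: 71.2
```

```bash
python3 - <<'E'
from h import *
plan(505.2,128.6,52,87.6)
im=r.grab_frame("side"); a=cv2.resize(im[180:290,240:350,::-1],None,fx=5,fy=5,interpolation=cv2.INTER_CUBIC)
cv2.imwrite("pics/s2.png",a)
E
```

```text
t 4.95 pos [507.7 174.1  58.9] rpy [ 3.141 -0.     1.529] F [-0.1 -0.3 -2.3] open 0.5 q6 0.37
dp [-45.6  -0.6   6.9] yaw 0.0
```

View pics/s2.png

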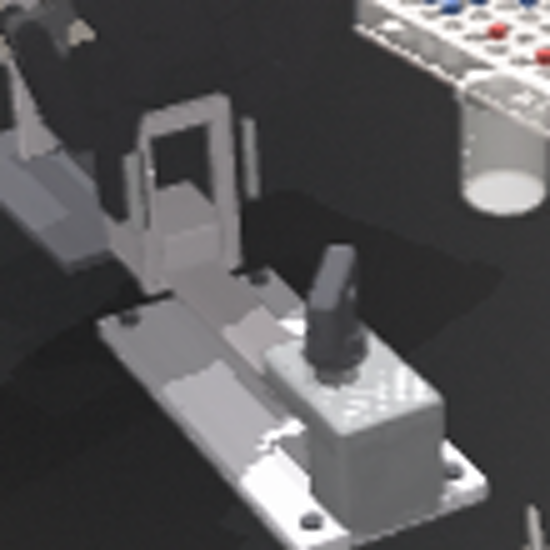

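The gauge is upright and in line with the press just above its base, tongue heading under the arm. Lower to 1 mm above the base.

Emit:
carry_out([
  {"dp": [0, -0.2, 3], "yaw": 0},
  {"dp": [0, -0.2, 5.5], "yaw": 0},
  {"dp": [0, -0.2, 7.5], "yaw": 0},
  {"dp": [0, -0.2, 7.5], "yaw": 0},
  {"dp": [0, -0.2, 7.5], "yaw": 0},
])

```text
clock: 5.62
eef_pos: [507.0, 173.9, 50.7]
tcp_rot: [-3.141, 0.0, 1.529]
contact_force: [0.3, -0.1, -2.3]
opening: 0.501
grasp_force: 71.2
```

Emit:
carry_out([
  {"dp": [-8, 0, 0], "yaw": 0},
  {"dp": [-16, 0, 0], "yaw": 0},
  {"dp": [-24, 0, 0], "yaw": 0},
  {"dp": [-32, 0, 0], "yaw": 0},
  {"dp": [-38, 0, 0], "yaw": 0},
  {"dp": [-41, 0, 0], "yaw": 0},
  {"dp": [-41, 0, 0], "yaw": 0},
  {"dp": [-41, 0, 0], "yaw": 0},
])

```text
clock: 6.62
eef_pos: [505.4, 133.1, 50.8]
tcp_rot: [3.142, -0.0, 1.529]
contact_force: [-1.1, -0.7, -1.5]
opening: 0.498
grasp_force: 71.2
```

Emit:
carry_out([
  {"dp": [-1, 0, 0], "yaw": 0},
  {"dp": [-2, 0, 0], "yaw": 0},
  {"dp": [-3, 0, 0], "yaw": 0},
  {"dp": [-4, 0, 0], "yaw": 0},
  {"dp": [-4, 0, 0], "yaw": 0},
])

```text
clock: 7.25
eef_pos: [505.3, 129.3, 50.9]
tcp_rot: [3.141, -0.001, 1.529]
contact_force: [-1.2, 3.2, -1.2]
opening: 0.505
grasp_force: 71.1
```

Emit:
carry_out([
  {"dp": [-0.5, 0, 0], "yaw": 0},
  {"dp": [-1, 0, 0], "yaw": 0},
  {"dp": [-1.5, 0, 0], "yaw": 0},
  {"dp": [-1.5, 0, 0], "yaw": 0},
])

```text
clock: 7.75
eef_pos: [505.5, 129.0, 51.3]
tcp_rot: [3.141, -0.002, 1.528]
contact_force: [-1.9, 10.8, 2.6]
opening: 0.505
grasp_force: 71.4
```

Tip meets the upright (10.8 N, y ≈129 as predicted). Ease off 1 mm, lower to contact.

Emit:
carry_out([
  {"dp": [1, 0, 0], "yaw": 0},
  {"dp": [1, 0, 1], "yaw": 0},
  {"dp": [1, 0, 1.5], "yaw": 0},
  {"dp": [1, 0, 1.5], "yaw": 0},
])

```text
clock: 8.25
eef_pos: [505.6, 129.2, 50.4]
tcp_rot: [3.141, -0.001, 1.529]
contact_force: [-4.2, 6.1, 13.2]
opening: 0.505
grasp_force: 72.6
```

Emit:
carry_out([
  {"dp": [0, 0, 0], "yaw": 0},
  {"dp": [0, 0, 0], "yaw": 0},
  {"dp": [0, 0, 0], "yaw": 0},
  {"dp": [0, 0, 0], "yaw": 0},
  {"dp": [0, 0, 0], "yaw": 0},
  {"dp": [0, 0, -10], "yaw": 0},
  {"dp": [0, 0, -35], "yaw": 0},
  {"dp": [0, 0, -70], "yaw": 0},
  {"dp": [0, 0, -110], "yaw": 0},
  {"dp": [0, 0, -140], "yaw": 0},
  {"dp": [0, 0, -140], "yaw": 0},
], fingers=1)

```text
clock: 9.62
eef_pos: [506.7, 128.9, 192.2]
tcp_rot: [3.137, -0.001, 1.529]
contact_force: [-0.1, 0.6, -0.0]
opening: 1.001
grasp_force: 0.0
```

```bash
python3 - <<'E'
from h import *
# wing TCP: pads at wing z 78 -> TCP ~ 72 
plan(501.4,43.5,150,-135.8)
c=r.get_calibration("wrist"); im=r.grab_frame("wrist"); cv2.imwrite("pics/w2.png",im[:,:,::-1])
import pickle; pickle.dump(c,open("w2.pkl","wb"))
print("pred wing",proj("wrist",[501.3,43.4,90],c),"handle bar ends",proj("wrist",[483,129,90],c),proj("wrist",[527,127,90],c), "press corners",[proj("wrist",p,c).round() for p in ([463,177,10],[543,177,10])])
E
```

```text
t 9.62 pos [506.7 128.9 192.2] rpy [ 3.137e+00 -1.000e-03  1.529e+00] F [-0.1  0.6 -0. ] open 1.001 q6 0.29
dp [-85.6  -2.   42.1] yaw -136.6
pred wing [318.4039859  367.48164776] handle bar ends [282.25531785 244.08337363] [354.6611577  244.28284214] press corners [array([261., 157.]), array([365., 153.])]
```

View pics/w2.png

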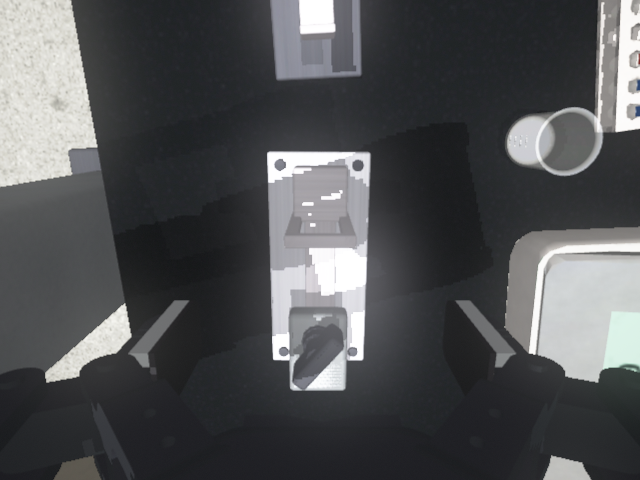

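The wrist view shows the gauge flat and parallel on the base (bar at row ≈240), with the wing near (319,358) running down-left to up-right. Move over the wing and turn to match it.

Emit:
carry_out([
  {"dp": [-10, 0, 0], "yaw": -10.5},
  {"dp": [-20, 0, 0], "yaw": -21},
  {"dp": [-30, -0.5, 0], "yaw": -31.5},
  {"dp": [-40, -1, 0], "yaw": -42},
  {"dp": [-50, -1, 0], "yaw": -52.5},
  {"dp": [-60, -1.5, 0], "yaw": -63},
  {"dp": [-70, -2, 0], "yaw": -73.5},
  {"dp": [-80, -2, 0], "yaw": -84},
  {"dp": [-85, -2, 10], "yaw": -94.5},
  {"dp": [-85, -2, 20], "yaw": -105},
  {"dp": [-85, -2, 30], "yaw": -115.5},
  {"dp": [-85, -2, 40], "yaw": -126},
])

```text
clock: 11.18
eef_pos: [498.6, 43.5, 147.7]
tcp_rot: [3.14, -0.002, -2.549]
contact_force: [-0.0, -0.0, 0.4]
opening: 1.001
grasp_force: 0.0
```

Emit:
carry_out([
  {"dp": [0, 0, 0], "yaw": -10.6},
  {"dp": [0, 0, 0], "yaw": -10.6},
  {"dp": [0, 0, 0], "yaw": -10.6},
])

```text
clock: 11.55
eef_pos: [499.3, 43.6, 148.8]
tcp_rot: [3.141, -0.001, -2.374]
contact_force: [0.1, 0.7, 0.4]
opening: 0.999
grasp_force: 0.0
```

```bash
python3 - <<'E'
from h import *
plan(501.4,43.5,75,-135.8)
c=r.get_calibration("wrist"); im=r.grab_frame("wrist"); cv2.imwrite("pics/w3.png",im[:,:,::-1])
import pickle; pickle.dump(c,open("w3.pkl","wb"))
a=np.radians(44.2); d=22*np.array([np.cos(a),np.sin(a)])
print("pred wing ctr",proj("wrist",[501.4,43.5,90],c),[proj("wrist",[501.4+k*d[0],43.5+k*d[1],90],c).round() for k in(-1,1)])
E
```

```text
t 11.55 pos [499.3  43.6 148.8] rpy [ 3.141e+00 -1.000e-03 -2.374e+00] F [0.1 0.7 0.4] open 0.999 q6 -2.25
dp [-1.5 -1.6 73.8] yaw -0.2
pred wing ctr [318.58042824 268.9481921 ] [array([318., 227.]), array([319., 309.])]
```

View pics/w3.png

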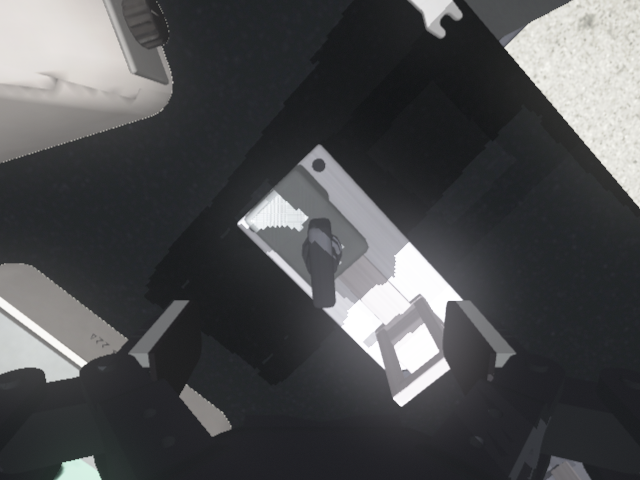

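The wing runs (320,219)–(323,306), within ≈2 mm and 2° of prediction and parallel to the pads. Descend and grip it.

Emit:
carry_out([
  {"dp": [0, -0.3, 25], "yaw": 0},
  {"dp": [0, -0.3, 50], "yaw": 0},
  {"dp": [0, -0.3, 67], "yaw": 0},
  {"dp": [0, -0.3, 74], "yaw": 0},
  {"dp": [0, -0.3, 74], "yaw": 0},
])

```text
clock: 12.22
eef_pos: [499.7, 43.4, 75.2]
tcp_rot: [3.141, -0.0, -2.371]
contact_force: [0.5, 0.6, 0.3]
opening: 1.0
grasp_force: 0.0
```

Emit:
carry_out([
  {"dp": [0, 0, 0], "yaw": 0},
  {"dp": [0, 0, 0], "yaw": 0},
  {"dp": [0, 0, 0], "yaw": 0},
  {"dp": [0, 0, 0], "yaw": 0},
  {"dp": [0, 0, 0], "yaw": 0},
  {"dp": [0, 0, 0], "yaw": 0},
  {"dp": [0, 0, 0], "yaw": 0},
  {"dp": [0, 0, 0], "yaw": 0},
  {"dp": [0, 0, 0], "yaw": 0},
  {"dp": [0, 0, 0], "yaw": 0},
], fingers=-1, grip_force=50)

```text
clock: 13.48
eef_pos: [499.8, 43.8, 75.6]
tcp_rot: [3.141, 0.0, -2.37]
contact_force: [-1.8, 2.3, 6.1]
opening: 0.129
grasp_force: 50.2
```

```bash
python3 -c "
from h import *
plan(501.4,43.5,75,0);print(r.sense()['wrist_torque'])"
```

```text
t 13.47 pos [499.8  43.8  75.6] rpy [ 3.141  0.    -2.37 ] F [-1.8  2.3  6.1] open 0.129 q6 -2.26
dp [-1.  -1.4  0.6] yaw -135.8
[0.50096328 0.25671985 0.04546796]
```

Emit:
carry_out([
  {"dp": [0, 0, 0], "yaw": 10},
  {"dp": [0, 0, 0], "yaw": 20},
  {"dp": [0, 0, 0], "yaw": 30},
  {"dp": [0, 0, 0], "yaw": 40},
  {"dp": [0, 0, 0], "yaw": 40},
])

```text
clock: 14.1
eef_pos: [499.4, 44.6, 75.6]
tcp_rot: [3.14, -0.001, -3.071]
contact_force: [-3.7, 9.3, 6.2]
opening: 0.131
grasp_force: 50.2
```

```bash
python3 -c "
from h import *
plan(501.4,43.5,75,0);print(r.sense()['wrist_torque'])"
```

```text
t 14.1 pos [499.4  44.6  75.6] rpy [ 3.140e+00 -1.000e-03 -3.071e+00] F [-3.7  9.3  6.2] open 0.131 q6 -1.56
dp [-1.9 -1.3  0.6] yaw -176.0
[ 1.47004641  0.56806353 -0.1098662 ]
```

Emit:
carry_out([
  {"dp": [0, 1.5, 0], "yaw": 10},
  {"dp": [0, 1.5, 0], "yaw": 20},
  {"dp": [0, 1.5, 0], "yaw": 30},
  {"dp": [0, 1.5, 0], "yaw": 40},
  {"dp": [0, 1.5, 0], "yaw": 50},
  {"dp": [0, 1.5, 0], "yaw": 50},
])

```text
clock: 14.85
eef_pos: [499.8, 45.9, 75.7]
tcp_rot: [3.14, -0.001, 2.339]
contact_force: [-1.6, 6.6, 5.0]
opening: 0.132
grasp_force: 49.9
```

```bash
python3 -c "
from h import *
plan(501.4,43.5,75,0);print(r.sense()['wrist_torque'])"
```

```text
t 14.85 pos [499.8  45.9  75.7] rpy [ 3.140e+00 -1.000e-03  2.339e+00] F [-1.6  6.6  5. ] open 0.132 q6 -0.68
dp [-2.8 -0.5  0.6] yaw 134.0
[ 1.13234474  0.30187669 -0.05032924]
```

Emit:
carry_out([
  {"dp": [0.5, 0.5, 0], "yaw": 10},
  {"dp": [0.5, 0.5, 0], "yaw": 20},
  {"dp": [0.5, 0.5, 0], "yaw": 30},
  {"dp": [0.5, 0.5, 0], "yaw": 38},
  {"dp": [0.5, 0.5, 0], "yaw": 42},
  {"dp": [0.5, 0.5, 0], "yaw": 42},
])

```text
clock: 15.6
eef_pos: [500.7, 46.3, 75.7]
tcp_rot: [3.14, -0.001, 1.608]
contact_force: [1.3, 4.7, 0.9]
opening: 0.129
grasp_force: 49.4
```

```bash
python3 -c "
from h import *
plan(501.4,43.5,75,0);print(r.sense()['wrist_torque'])"
```

```text
t 15.6 pos [500.7  46.3  75.7] rpy [ 3.140e+00 -1.000e-03  1.608e+00] F [1.3 4.7 0.9] open 0.129 q6 0.05
dp [-2.9  0.6  0.7] yaw 92.1
[ 0.84353429 -0.28107759 -0.0796246 ]
```

Emit:
carry_out([
  {"dp": [0, 0, 0], "yaw": 2},
  {"dp": [0, 0, 0], "yaw": 4},
  {"dp": [0, 0, 0], "yaw": 6},
  {"dp": [0, 0, 0], "yaw": 6},
])

```text
clock: 16.1
eef_pos: [500.8, 46.3, 75.7]
tcp_rot: [3.14, -0.001, 1.504]
contact_force: [2.5, 5.4, 0.1]
opening: 0.126
grasp_force: 49.8
```

```bash
python3 -c "
from h import *
plan(501.4,43.5,75,0);print(r.sense()['wrist_torque'])"
```

```text
t 16.1 pos [500.8  46.3  75.7] rpy [ 3.140e+00 -1.000e-03  1.504e+00] F [2.5 5.4 0.1] open 0.126 q6 0.15
dp [-2.8  0.8  0.7] yaw 86.2
[ 0.80569784 -0.30003487  0.13839913]
```

Emit:
carry_out([
  {"dp": [0, 0, 0], "yaw": 2},
  {"dp": [0, 0, 0], "yaw": 4},
  {"dp": [0, 0, 0], "yaw": 6},
  {"dp": [0, 0, 0], "yaw": 6},
])

```text
clock: 16.6
eef_pos: [500.9, 46.3, 75.8]
tcp_rot: [3.139, -0.001, 1.403]
contact_force: [2.3, 5.2, 0.8]
opening: 0.132
grasp_force: 82.1
```

```bash
python3 -c "
from h import *
plan(501.4,43.5,75,0);print(r.sense()['wrist_torque'])"
```

```text
t 16.6 pos [500.9  46.3  75.8] rpy [ 3.139e+00 -1.000e-03  1.403e+00] F [2.3 5.2 0.8] open 0.132 q6 0.26
dp [-2.7  1.   0.8] yaw 80.4
[ 1.00862909 -0.23788206  1.74816732]
```

Seated: 1.75 N·m opposing, stop at yaw ≈86.5°. Back off to yaw ≈176.5°.

Emit:
carry_out([
  {"dp": [0, 0, 0], "yaw": -6},
  {"dp": [0, 0, 0], "yaw": -16},
  {"dp": [0, 0, 0], "yaw": -26},
  {"dp": [0, 0, 0], "yaw": -36},
  {"dp": [0, 0, 0], "yaw": -46},
  {"dp": [0, 0, 0], "yaw": -56},
  {"dp": [0, 0, 0], "yaw": -66},
  {"dp": [0, 0, 0], "yaw": -76},
  {"dp": [0, 0, 0], "yaw": -86},
  {"dp": [0, 0, 0], "yaw": -93},
  {"dp": [0, 0, 0], "yaw": -96},
  {"dp": [0, 0, 0], "yaw": -96},
])

```text
clock: 18.1
eef_pos: [499.4, 45.1, 75.6]
tcp_rot: [-3.141, -0.001, 3.077]
contact_force: [-2.5, -3.2, 6.6]
opening: 0.128
grasp_force: 50.6
```

Emit:
carry_out([
  {"dp": [0, 0, 0], "yaw": 0},
  {"dp": [0, 0, 0], "yaw": 0},
  {"dp": [0, 0, 0], "yaw": 0},
  {"dp": [0, 0, 0], "yaw": 0},
])

```text
clock: 18.6
eef_pos: [499.4, 45.1, 75.6]
tcp_rot: [-3.141, -0.001, 3.076]
contact_force: [-3.2, -3.5, 6.2]
opening: 0.129
grasp_force: 50.6
```

```bash
python3 - <<'E'
from h import *
plan(501.4,43.5,75,176.5);print(r.sense()['wrist_torque'])
im=r.grab_frame("side"); cv2.imwrite("pics/s3.png",cv2.resize(im[150:300,230:350,::-1],None,fx=4,fy=4,interpolation=cv2.INTER_CUBIC))
E
```

```text
t 18.6 pos [499.4  45.1  75.6] rpy [-3.141e+00 -1.000e-03  3.076e+00] F [-3.2 -3.5  6.2] open 0.129 q6 -1.42
dp [-2.1 -1.4  0.6] yaw -0.2
[-0.74493634  0.47808461  0.07787551]
```

View pics/s3.png

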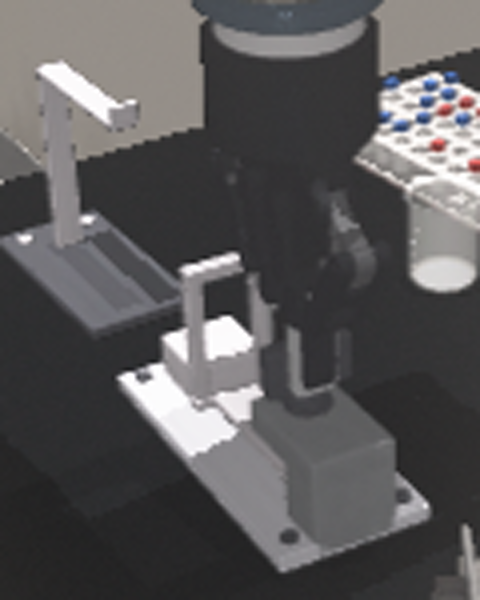

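The side view shows the gauge flat and home on the base, the empty hook, and the fingers gripping the wing across the press after the quarter turn. I'm handing in.

```bash
python3 -c "
from rig import r
print(r.sign_off())"
```

```text
the job is handed in; nothing more can be done
None
```

I finished and handed in the job, but sign-off returned no verdict: the gauge lies home under the foot, the thumbscrew was seated and backed off about 90°, the wing is still gripped at about 50 N, and the timer, spanner and beaker were not touched.

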